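# Snap the red-handled rolling pin into its clips

## Robot

A 6-joint arm with a two-finger parallel gripper is mounted at the origin on the work surface. World frame = base frame: x ahead of the robot, y to its left, z up, the work surface at z = 0. Lengths are in mm, angles in rad, forces in N, time in s.
With the tool pointing down it reaches from about 400 to 925 mm from the base axis. Payload 12.5 kg.
Tool frame: the origin (TCP) lies midway between the tips of the shut fingers; the grasp point (between the pads) lies 19 mm behind it (env.grip_depth is the distance from the TCP to the grasp point, in mm); z points along the fingers, y is the line along which they close (so a half turn about z gives the same grasp; the last joint's range is limited). The gripper opens to 95 mm and grips with 3 to 60 N. Pads are 20 mm wide; open, the fingers measure 119 mm over their backs; the gripper's body (75 mm by 180 mm) begins 59 mm behind the grasp point.
Start: joints at [-1.394, 0.491, 1.559, -0, 1.092, -0.106], TCP at [174.426, -600.185, 214.661] pointing down, gripper open.
Joint ranges: [-3.1, 3.1], [-0.84, 2.19], [0.05, 2.79], [-1.13, 4.28], [0.06, 2.93], [-2.69, 2.69]. Speed limits (rad/s): [2.22, 2.22, 2.79, 3.14, 3.14, 3.14].

## Interface

Orientations are given as [roll, pitch, yaw] about the fixed x, y, z axes, in that order (R = Rz(yaw) Ry(pitch) Rx(roll)).
In Python, from cell import monitor, viewer, order, env gives the robot as it stands.
- The arm moves only by the tool move_arm, never from a script. Its argument "moves" is one flat list of numbers, 4 for each row, row after row: the shift along the tool's x, y, z normalised to -1 to 1, where 1 is 0.15 m, then the turn about the tool's z normalised to -1 to 1, where 1 is pi/2 rad. A call has 1 to 10 rows; each row shifts and turns the commanded pose from where the row before left it, along the tool's axes as they then stand; what a row does not reach is not made up. A row lasts 1/8 s, in which the tool goes at most 62.5 mm and 10.7 degrees, less where a joint would pass 70% of its speed; a pose out of reach is approached as far as the arm can. A call with a number of a shift or a turn outside -1 to 1 is refused whole. A call with a gripper value outside its range is refused whole. "claw" is the finger opening in mm, from 0 to 95.1, set as the call begins (left out, the last holds). The fingers move at their own pace and stop on an object; the grip force is fixed at half the most. Time passes only in rows, so rows that do not move let the fingers close. It gives the time, the measured TCP pose, the force, the opening and the grip force at its end, in the units of the state.
- monitor.state(): the state, without advancing time (a new reading comes with each control period).
- viewer.read_camera(name): name is "side" or "top" or "wrist"; returns the picture (400x640x3 uint8, red, green, blue); there is no depth.
- viewer.camera_info(name): a dict with "K" (3x3 intrinsics, pixels), "dist_coeffs" ([k1, k2, p1, p2, k3] as OpenCV has them; the pictures are not rectified), "camera_from_world" (4x4, takes a point from world to camera coordinates). Camera axes: x right, y down, z forward; pixel columns grow to the right and rows downward; lengths in mm; the calibration is good to about 2 mm. A picture is of the moment at which its call begins: read the wrist's pose just before it. camera_info takes no time and is no camera call; for the wrist camera it gives the pose at the moment of the call.
- order.job_done(): hands the job in; it is judged then, once.
The state is a dict: "t": time; "joints": joint angles; "qvel": joint speeds; "tau": joint torques, N m; "eef_pos": TCP position; "tcp_rot": TCP orientation; "ft_force": force on the tool from outside, world axes, zero at the start; "moment": the same for the moment, N m; "opening": opening from 0.0 (shut) to 1.0 (fully open); "grip_force": force on a finger pad.
Only numpy, scipy, OpenCV 4.12 (cv2) and the standard library are available. Lean on these libraries where they do the work, as an engineer would, in place of code of your own. Each camera call takes 0.05 s, during which the arm holds its last target. There are 200 camera calls.

## Task

Pick up the small rolling pin with the red handles and press it down into the two spring clips of the white stand until it snaps fully home, lying level and about midway along in the clips, then let go. Leave the blue and the yellow rolling pins where they are on the wooden rest.

Things in the scene. Friction and masses are not known exactly. Their poses are not given: they have to be found in the camera images.
- red_pin_center (a point): Centre (mid-length, mid-height) of the small beech rolling pin with red handles. Barrel 30 mm in diameter x 160, red end bands and red handles 20 mm in diameter x 25; 210 over all, about 110 g. Own y runs along it. Starts level on a wooden rest, centre 35 mm above the table, on rails 55 mm either side of its middle; below the middle only an 8 mm board. Pins lie 80 mm apart, any order.
- blue_pin_center (a point): Centre of the like pin with blue handles and bands, which stays on the rest. Same size; own y along the pin.
- yellow_pin_center (a point): Centre of the like pin with yellow handles and bands, which stays on the rest. Same size; own y along the pin.
- clip_seat (a point): Centre of the seated pin, midway between two clips on a fixed white board (130 x 210 x 12 mm), 45 mm above the table; y along the pin (either way round), z up. Clips at y +-48, 22 mm wide, bare board between; top at z +25. Sprung orange rollers (20 mm in diameter) at x +-19, z +15: a pin meets them at z +31, needs 8 to 10 N (15 if 10 mm off), snaps below z +15 and is pulled on to grey saddles.
There are look-alikes about, which are no part of the job. Of the things that look like the part that bears clip_seat, the largest one is meant.

How it is judged:
By the outcome, as a careful person would: the job done as asked, in the order asked, and still so for the second after the job is handed in, with the robot touching nothing.
It also fails if it takes over 42 s, if anything falls off the work surface, if the arm or the gripper's body presses on something with over 40 N, if the wrist force passes 120 N, or if a joint passes its speed limit or range.

## Working session

There is one attempt and no reset: what is moved stays moved. The work goes in short steps, Python scripts to look and compute and a tool call to move; the robot and the scene stay as the last step left them, time stands still between calls to the robot, and variables do not carry over. Pictures are saved under pics/ and viewed, at most 10 in all, crops included, and the job is handed in when it is done.

Besides the shell and the picture viewer there is one more tool, called after "Request:" as name(argument=value, ...), one argument or row to a line, values as JSON. move_arm: Moves the arm, as the interface text tells. Scaled input: -1 to 1 covers 0.15 m each way for a shift and pi/2 rad each way for a turn. Its arguments: {"type":"object","properties":{"moves":{"type":"array"},"claw":{"type":"number"}},"required":["moves"]}

```bash
mkdir -p pics
cat > h.py <<'E'
import numpy as np,cv2
from cell import monitor,viewer,order,env
def snap(n,f):
    i=viewer.camera_info(n); im=viewer.read_camera(n); cv2.imwrite('pics/'+f,im[:,:,::-1]); np.savez('pics/'+n+'.npz',K=np.array(i['K']),d=np.array(i['dist_coeffs']),T=np.array(i['camera_from_world']))
    return im
def ray(n,uv,z):
    i=np.load('pics/'+n+'.npz');uv=np.array(uv,float).reshape(-1,1,2)
    p=cv2.undistortPoints(uv,i['K'],i['d']).reshape(-1,2);R=i['T'][:3,:3];c=-R.T@i['T'][:3,3]
    d=np.c_[p,np.ones(len(p))]@R
    return c+d*((z-c[2])/d[:,2])[:,None]
E
python3 - <<'E'
from h import *
for n in('top','side'): snap(n,n+'1.png'); print(np.load('pics/'+n+'.npz')['T'].round(2))
print(monitor.state())
E
```

```text
[[ 3.00000e-02 -1.00000e+00  0.00000e+00 -2.61600e+01]
 [-1.00000e+00 -3.00000e-02 -8.00000e-02  5.70140e+02]
 [ 8.00000e-02 -0.00000e+00 -1.00000e+00  1.02053e+03]
 [ 0.00000e+00  0.00000e+00  0.00000e+00  1.00000e+00]]
[[-8.5000e-01 -5.3000e-01 -1.0000e-02  4.9076e+02]
 [-3.0000e-01  5.0000e-01 -8.1000e-01  2.1543e+02]
 [ 4.3000e-01 -6.9000e-01 -5.9000e-01  6.9292e+02]
 [ 0.0000e+00  0.0000e+00  0.0000e+00  1.0000e+00]]
{'t': 0.1, 'joints': array([-1.39357612e+00,  4.91510474e-01,  1.55941544e+00, -3.80988420e-05,
        1.09168152e+00, -1.05597042e-01]), 'qvel': array([-0.001017  , -0.00190407, -0.00157067, -0.00062844, -0.00051962,
        0.00029686]), 'tau': array([ 1.54565427e-03, -6.13625407e+01, -2.58608437e+01,  6.93376805e-02,
        4.69661329e-02, -5.31255023e-05]), 'eef_pos': array([ 174.38881807, -599.94470126,  214.10395097]), 'tcp_rot': array([-3.14057996e+00, -7.33556846e-05,  2.82834794e-01]), 'ft_force': array([-0.76257239,  0.72421548,  0.25930333]), 'moment': array([ 0.00050687, -0.04082197,  0.01396423]), 'grip_force': 0.0, 'opening': 1.000326636800359}
```

View pics/top1.png

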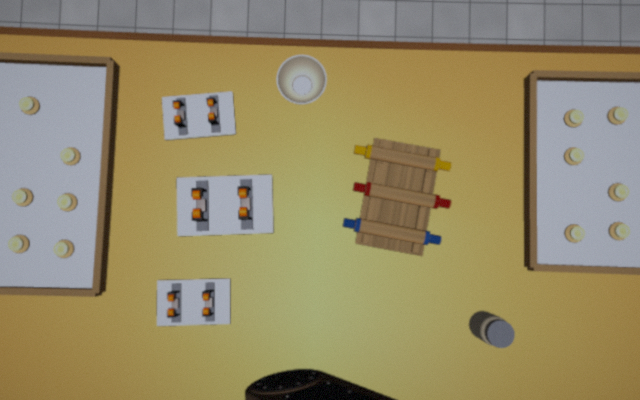

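View pics/side1.png

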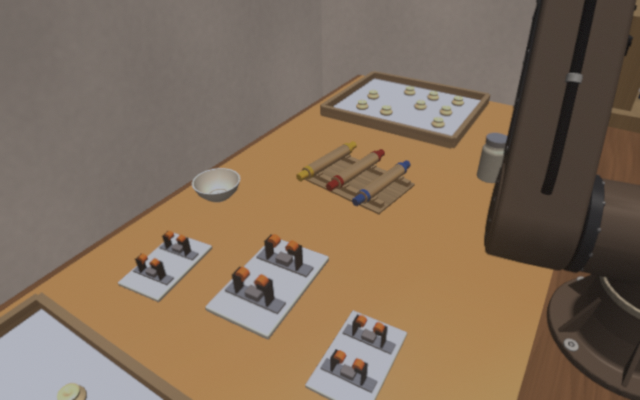

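The top view shows the red pin in the middle of the rest, with its ends at about (358,187) and (450,203). The largest stand is at about (225,205), between two smaller look-alikes. I'll enlarge both.

Run:
```python
import cv2,numpy as np
im=cv2.imread('pics/top1.png')
a=cv2.resize(im[165:245,170:280],None,fx=6,fy=6,interpolation=cv2.INTER_CUBIC)[:290*2]
b=cv2.resize(im[130:250,340:460],None,fx=5,fy=5,interpolation=cv2.INTER_CUBIC)
cv2.imwrite('pics/a.png',a);cv2.imwrite('pics/b.png',b)
```

```text
(no output)
```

View pics/a.png

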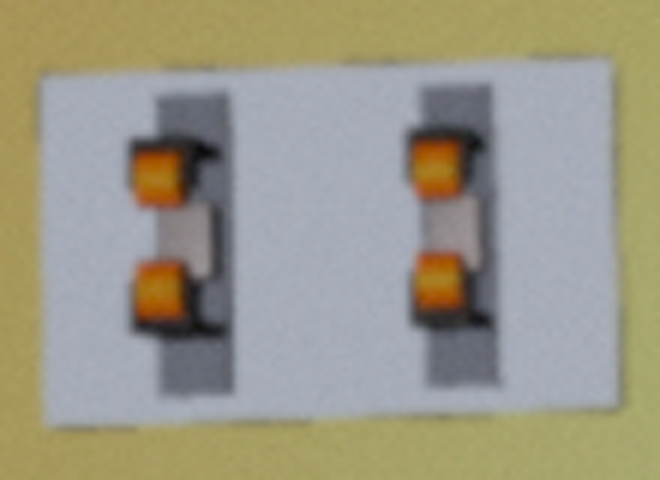

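View pics/b.png

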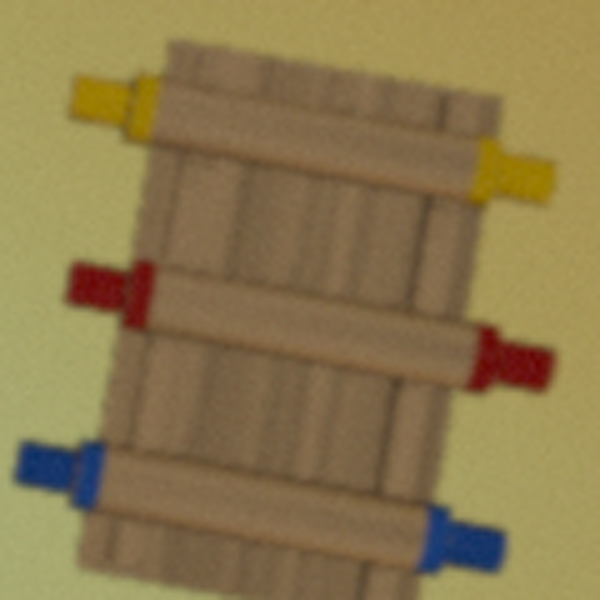

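The crops put the red pin's ends at about (69,283) and (552,369) in crop b. In crop a, the board corners are at about (42,75), (612,60), (620,408) and (46,425), and the orange rollers at about (159,176), (160,290), (437,167) and (438,281).

Run:
```python
from h import *
f=lambda p,s,o:(np.array(p,float)+.5)/s-.5+np.array(o)
ends=ray('top',f([(69,283),(552,369)],5,(340,130)),35)
B=ray('top',f([(42,75),(612,60),(620,408),(46,425)],6,(170,165)),12)
r=ray('top',f([(159,176),(160,290),(437,167),(438,281)],6,(170,165)),69)
s=ray('top',f([(186,240),(453,231)],6,(170,165)),30)
an=lambda v:np.degrees(np.arctan2(v[1],v[0]))
print('pin',ends.round(1),ends.mean(0),np.linalg.norm(ends[1]-ends[0]),an(ends[0]-ends[1]))
print('board',B.round(1),B.mean(0),an(B[0]-B[1]),an(B[3]-B[2]),np.linalg.norm(B[0]-B[1]),np.linalg.norm(B[0]-B[3]))
print('roll',r.round(1),r.mean(0),an(r[0]-r[2]),an(r[1]-r[3]),np.linalg.norm(r[0]-r[2]))
print('sad',s.round(1),s.mean(0))
```

```text
pin [[ 610.8  -75.6   35. ]
 [ 580.1 -283.    35. ]] [ 595.44941907 -179.3017554    35.        ] 209.74867747790967 81.56168349949726
board [[621.6 310.8  12. ]
 [633.7 103.5  12. ]
 [506.5  95.8  12. ]
 [494.3 302.6  12. ]] [564.00153884 203.16738364  12.        ] 93.34698300807837 93.37762707688927 207.64328098854676 127.57428720010222
roll [[580.7 251.8  69. ]
 [541.4 249.4  69. ]
 [586.8 156.5  69. ]
 [547.4 154.4  69. ]] [564.06586861 203.02143427  69.        ] 93.65169626629887 93.59668119270492 95.4909462611134
sad [[561.6 251.2  30. ]
 [567.7 156.2  30. ]] [564.65059767 203.67241081  30.        ]
```

Request:
move_arm(
  moves=[0,0,0,-0.1037,0,0,0,-0.1037,0,0,0,-0.1037,0,0,0,-0.1037,0,0,0,-0.1037,0,0,0,-0.1037,0,0,0,-0.1037,0,0,0,0],
  claw=95,
)

```text
t: 1.1
eef_pos: [174.4, -600.1, 214.4]
tcp_rot: [-3.141, -0.0, 1.422]
ft_force: [-0.3, -0.1, -0.0]
opening: 1.0
grip_force: 0.0
```

```bash
cat >> h.py <<'E'
from scipy.spatial.transform import Rotation
def togo(x,y,z,yawdeg):
    s=monitor.state();R=Rotation.from_euler('xyz',s['tcp_rot']);d=np.array([x,y,z])-s['eef_pos']
    v=R.inv().apply(d)/150
    t=-(np.radians(yawdeg)-s['tcp_rot'][2])/(np.pi/2)
    print('t',round(s['t'],2),'pos',s['eef_pos'].round(1),'rot',s['tcp_rot'].round(4),'F',s['ft_force'].round(1),'togo',v.round(4),'turn',round(t,4),'min rows',np.linalg.norm(d)/62.5)
E
python3 -c "
from h import *
togo(595.4,-179.3,150,81.56)"
```

```text
t 1.1 pos [ 174.4 -600.1  214.4] rot [-3.1415e+00 -5.0000e-04  1.4219e+00] F [-0.3 -0.1 -0. ] togo [3.1902 2.3596 0.4304] turn -0.001 min rows 9.579025541481789
```

Request:
move_arm(
  moves=[0.319,0.236,0.043,0,0.319,0.236,0.043,0,0.319,0.236,0.043,0,0.319,0.236,0.043,0,0.319,0.236,0.043,0,0.319,0.236,0.043,0,0.319,0.236,0.043,0,0.319,0.236,0.043,0,0.319,0.236,0.043,0,0.319,0.236,0.043,0],
)

```text
t: 2.35
eef_pos: [596.2, -177.4, 149.9]
tcp_rot: [-3.142, 0.0, 1.419]
ft_force: [0.4, -0.1, -0.1]
opening: 0.996
grip_force: 0.0
```

Request:
move_arm(
  moves=[0,0,0,0,0,0,0,0],
)

```text
t: 2.6
eef_pos: [594.6, -179.0, 149.9]
tcp_rot: [-3.141, 0.0, 1.421]
ft_force: [0.8, -0.5, -0.1]
opening: 0.998
grip_force: 0.0
```

```bash
python3 -c "
from h import *
togo(595.4,-179.3,150,81.56)
snap('wrist','w1.png')"
```

```text
t 2.6 pos [ 594.6 -179.   149.9] rot [-3.1409e+00  1.0000e-04  1.4212e+00] F [ 0.8 -0.5 -0.1] togo [-0.0009  0.0053 -0.0008] turn -0.0015 min rows 0.013143722908373536
```

View pics/w1.png

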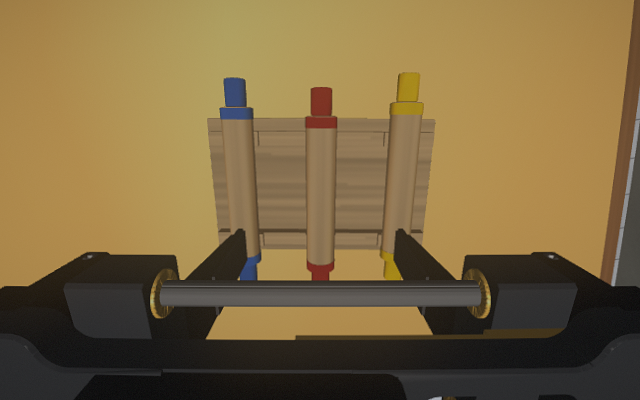

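The wrist view shows the red pin centred between the fingers at column 320, with its far end at (321,88). I'll check it against the calibration and descend.

```bash
python3 -c "
from h import *
a=np.radians(81.56);u=np.array([np.cos(a),np.sin(a),0]);c=np.array([595.4,-179.3,35])
i=np.load('pics/wrist.npz')
for P in (c+105*u+[0,0,10],c-105*u,c+80*u+[0,0,15]): print(cv2.projectPoints(P.reshape(1,3),cv2.Rodrigues(i['T'][:3,:3])[0],i['T'][:3,3],i['K'],i['d'])[0].ravel())
print(ray('wrist',[(321.5,87.5),(321,116.5)],45))"
```

```text
[320.92335946  86.23887998]
[321.33021646 287.02376949]
[320.99121724 115.41916445]
[[ 611.16124905  -76.55706019   45.        ]
 [ 607.01610274 -101.09011729   45.        ]]
```

Request:
move_arm(
  moves=[0,0.005,0.22,0,0,0,0.22,0,0,0,0.22,0,0,0,0.13,0,0,0,0.1,0,0,0,0,0],
)

```text
t: 3.4
eef_pos: [595.5, -179.4, 16.2]
tcp_rot: [-3.141, -0.0, 1.422]
ft_force: [0.6, 0.7, 0.1]
opening: 1.0
grip_force: 0.0
```

Agrees to about 1 mm. Next I close the fingers, then lift.

Request:
move_arm(
  moves=[0,0,0,0,0,0,0,0,0,0,0,0,0,0,0,0,0,0,0,0,0,0,0,0,0,0,0,0,0,0,0,0],
  claw=0,
)

```text
t: 4.4
eef_pos: [595.7, -179.1, 16.6]
tcp_rot: [-3.142, 0.0, 1.423]
ft_force: [-0.6, 0.5, -0.6]
opening: 0.309
grip_force: 30.0
```

Request:
move_arm(
  moves=[0,0,-0.1,0,0,0,-0.2,0,0,0,-0.3,0,0,0,-0.3,0,0,0,0,0],
)

```text
t: 5.03
eef_pos: [597.1, -179.6, 156.0]
tcp_rot: [3.135, 0.002, 1.423]
ft_force: [0.7, 0.8, -1.5]
opening: 0.309
grip_force: 30.0
```

```bash
python3 -c "
from h import *
togo(564.1,203.1,151,93.5);print(monitor.state()['opening']*95)
snap('wrist','w2.png')"
```

```text
t 5.03 pos [ 597.1 -179.6  156. ] rot [3.1349e+00 1.8000e-03 1.4232e+00] F [ 0.7  0.8 -1.5] togo [ 2.4913 -0.593   0.0252] turn -0.1329 min rows 6.146463709899282
29.350268955030117
```

View pics/w2.png

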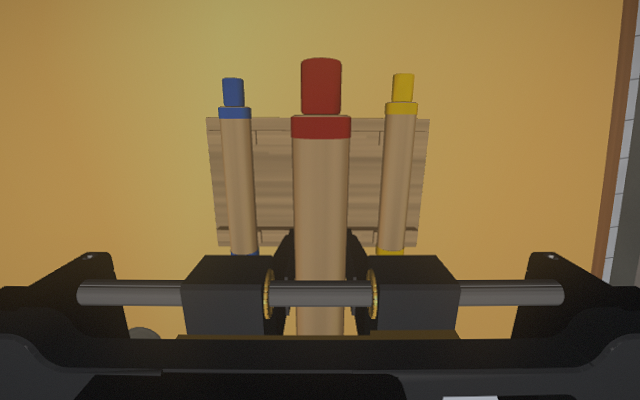

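The picture shows the red pin held straight and centred, with blue and yellow undisturbed. I turn it next.

Request:
move_arm(
  moves=[0,0,0,-0.0665,0,0,0,-0.0665,0,0,0,0,0,0,0,0],
)

```text
t: 5.58
eef_pos: [595.5, -179.0, 151.0]
tcp_rot: [-3.141, -0.0, 1.63]
ft_force: [-1.2, 1.2, 0.1]
opening: 0.306
grip_force: 30.0
```

```bash
python3 -c "
from h import *
togo(564.1,203.1,140,93.5)"
```

```text
t 5.58 pos [ 595.5 -179.   151. ] rot [-3.1406e+00 -4.0000e-04  1.6297e+00] F [-1.2  1.2  0.1] togo [ 2.5552 -0.0588  0.0744] turn -0.0014 min rows 6.136798222684576
```

Request:
move_arm(
  moves=[0.15,-0.01,0,0,0.3,-0.01,0.015,0,0.36,-0.01,0.015,0,0.36,-0.01,0.015,0,0.36,-0.01,0.015,0,0.36,-0.009,0.014,0,0.35,0,0,0,0.2,0,0,0,0.115,0,0,-0.0014,0,0,0,0],
)

```text
t: 6.82
eef_pos: [563.0, 203.7, 140.4]
tcp_rot: [-3.141, 0.0, 1.635]
ft_force: [0.2, 0.3, -1.3]
opening: 0.312
grip_force: 30.0
```

Request:
move_arm(
  moves=[0,0,0,0,0,0,0,0],
)

```text
t: 7.08
eef_pos: [563.7, 201.8, 140.5]
tcp_rot: [-3.142, 0.0, 1.633]
ft_force: [0.2, -0.5, -1.2]
opening: 0.307
grip_force: 30.0
```

Run:
```python
from h import *
togo(564.1,203.1,140,93.5)
t=snap('top','t2.png');w=snap('wrist','w3.png');snap('side','s3.png')
a=cv2.resize(t[150:260,160:300],(800,600),interpolation=cv2.INTER_CUBIC)[:,:,::-1]
cv2.imwrite('pics/w3b.png',np.vstack([w[:,:,::-1][:280],cv2.resize(t[150:260,150:310],(640,320),interpolation=cv2.INTER_CUBIC)[:,:,::-1]]))
```

```text
t 7.08 pos [563.7 201.8 140.5] rot [-3.1415e+00  2.0000e-04  1.6326e+00] F [ 0.2 -0.5 -1.2] togo [0.0085 0.0034 0.0034] turn 0.0005 min rows 0.023545898600765183
```

View pics/w3b.png

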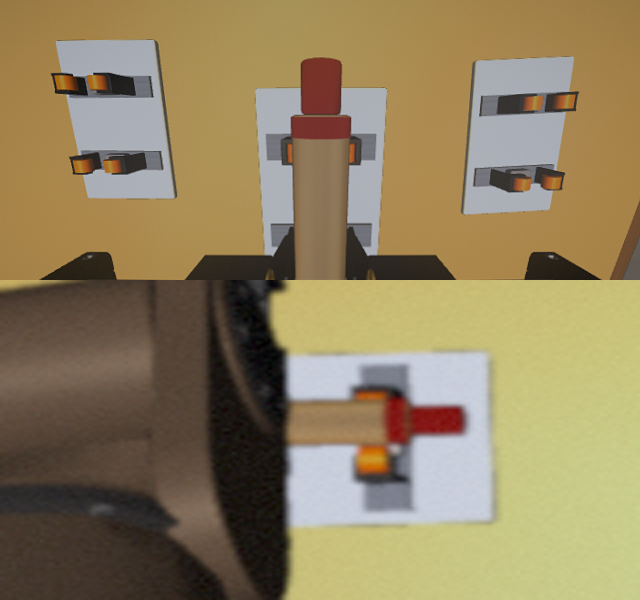

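The wrist view shows the pin central over the stand: the far rollers sit symmetrically about column 321, as does the board. I go down to just above contact.

Request:
move_arm(
  moves=[0.008,0.003,0.15,0,0,0,0.2,0,0,0,0.12,0,0,0,0.06,0,0,0,0,0,0,0,0,0],
)

```text
t: 7.98
eef_pos: [564.3, 204.2, 61.8]
tcp_rot: [3.14, -0.0, 1.634]
ft_force: [0.5, 0.1, -0.9]
opening: 0.31
grip_force: 30.0
```

Request:
move_arm(
  moves=[0,0,0.02,0,0,0,0.02,0,0,0,0.02,0,0,0,0.02,0,0,0,0.02,0,0,0,0.02,0,0,0,0,0],
)

```text
t: 8.85
eef_pos: [563.7, 204.1, 42.6]
tcp_rot: [-3.141, 0.0, 1.634]
ft_force: [0.4, 1.9, -1.1]
opening: 0.31
grip_force: 30.0
```

Request:
move_arm(
  moves=[0,0,0.02,0,0,0,0.02,0,0,0,0.02,0,0,0,0.02,0,0,0,0,0],
)

```text
t: 9.48
eef_pos: [563.4, 204.1, 30.3]
tcp_rot: [-3.14, 0.0, 1.634]
ft_force: [0.6, 2.5, -8.5]
opening: 0.306
grip_force: 30.0
```

Request:
move_arm(
  moves=[0,0,0.02,0,0,0,0.01,0,0,0,0,0],
)

```text
t: 9.85
eef_pos: [563.8, 204.0, 26.6]
tcp_rot: [-3.141, 0.0, 1.634]
ft_force: [-1.2, 2.5, -6.1]
opening: 0.306
grip_force: 30.0
```

Run:
```python
from h import *
togo(564.1,203.1,26,93.5)
s=snap('side','s4.png');t=snap('top','t4.png')
A=cv2.resize(s[200:350,180:360],(720,600),interpolation=cv2.INTER_CUBIC)[:,:,::-1]
cv2.imwrite('pics/s4b.png',A)
```

```text
t 9.85 pos [563.8 204.   26.6] rot [-3.1415e+00  1.0000e-04  1.6342e+00] F [-1.2  2.5 -6.1] togo [-0.0064  0.0016  0.0038] turn 0.0015 min rows 0.018258560373924107
```

View pics/s4b.png

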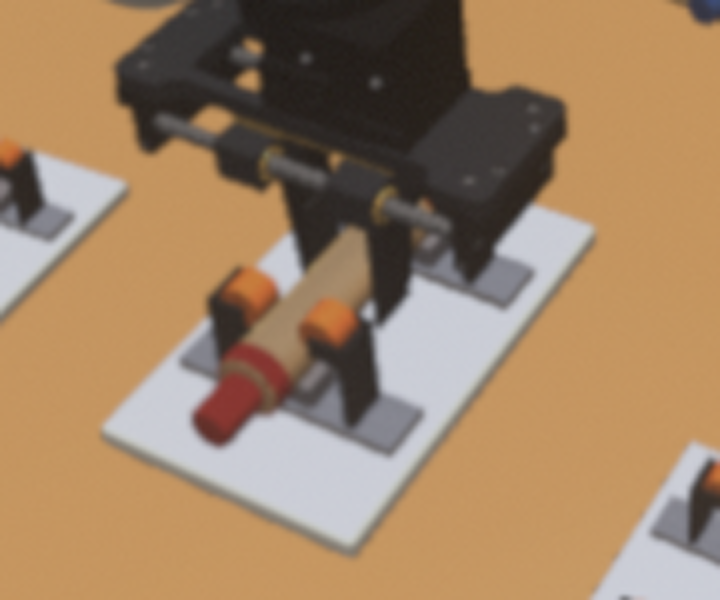

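The side view shows the pin between the rollers. The downward force on the tool (−6 N) means the clips have snapped over and are still pulling it down. I go down a little more until it rests on the saddles.

Request:
move_arm(
  moves=[0,0,0.007,0,0,0,0,0,0,0,0,0],
)

```text
t: 10.32
eef_pos: [563.9, 204.1, 26.5]
tcp_rot: [3.141, 0.0, 1.634]
ft_force: [-4.6, 0.7, 6.1]
opening: 0.31
grip_force: 30.0
```

Request:
move_arm(
  moves=[0,0,0.005,0,0,0,0,0,0,0,0,0],
)

```text
t: 10.7
eef_pos: [563.9, 204.1, 26.4]
tcp_rot: [3.141, -0.0, 1.634]
ft_force: [-6.3, 0.5, 14.8]
opening: 0.309
grip_force: 30.0
```

It's on the saddles: the force has turned to +15 N and z has stopped changing. I release and retreat straight up.

Request:
move_arm(
  moves=[0,0,0,0,0,0,0,0,0,0,0,0,0,0,0,0,0,0,0,0,0,0,0,0,0,0,0,0,0,0,0,0],
  claw=85,
)

```text
t: 11.7
eef_pos: [563.9, 204.1, 24.7]
tcp_rot: [3.142, 0.0, 1.634]
ft_force: [0.4, -0.3, 0.3]
opening: 0.891
grip_force: 0.0
```

Request:
move_arm(
  moves=[0,0,-0.05,0,0,0,-0.15,0,0,0,-0.3,0,0,0,-0.3,0,-0.3,0,-0.1,0,-0.4,0,0,0,-0.4,0,0,0,-0.4,0,0,0,0,0,0,0,0,0,0,0],
)

```text
t: 12.95
eef_pos: [578.0, -20.3, 160.1]
tcp_rot: [3.141, -0.0, 1.633]
ft_force: [0.7, 1.1, -0.6]
opening: 0.893
grip_force: 0.0
```

Run:
```python
from h import *
s=snap('side','s5.png');t=snap('top','t5.png')
f=lambda i:cv2.resize(i,(400,400),interpolation=cv2.INTER_CUBIC)[:,:,::-1]
cv2.imwrite('pics/5b.png',np.hstack([f(s[200:350,190:340]),f(t[150:260,170:280])]))
```

```text
(no output)
```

View pics/5b.png

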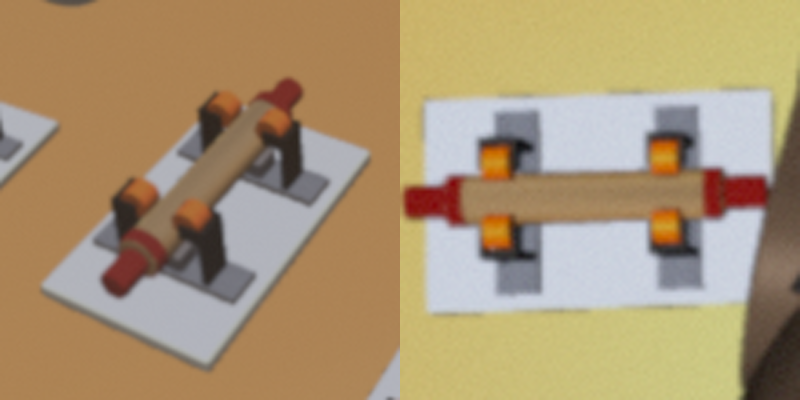

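Both views show the pin under all four rollers, resting level on the saddles and about midway along. The arm is clear, so I hand in.

```bash
python3 -c "
from h import *
print(order.job_done())"
```

```text
the job is handed in; nothing more can be done
None
```

The red pin is snapped home in the large white stand, level and about midway along, and released. The blue and yellow pins were left on the rest, and the job was handed in at about 13 s with no verdict returned.

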